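# Fit the ring cradle to the touch mixer and hold the flask pressed in it

### The job

Fit the loose ring cradle on the touch mixer: its two holes over the two pegs, fully home and flat on the sprung platform, and let go of it. Then set the round flask upright in the ring and press it, without ramming it, until the platform is right down at the end of its spring travel; finish while still holding the flask pressed down like that, touching neither cradle nor mixer. Leave the other glassware standing where it is.

Things in the scene. Friction and masses are not known exactly. Their poses are not given: they have to be found in the camera images.
- mixer: Fixed touch mixer: white box housing 150 (x) x 140 (y) x 60 high on rubber feet; a sprung aluminium platform stands above it. Origin: centre of its underside, on the bench; z up. Its place and yaw vary (yaw within 0.5 rad).
- platform_top (a point): Centre of the platform's upper face, 92 mm above the bench when up; it goes down with it. The platform is a plate 110 (x) x 64 (y) x 12 mm. Two steel pegs stand on it at x = +36 and -36 mm, y = 0: 8 mm thick for the lower 13 mm, then tapered to 2.4 mm at the tip, 24 mm high. x along the line of the pegs, z up.
- platform (a joint): How far the platform is pressed down, m: 0 up, 0.014 at the end of its travel. Spring: 7 N at the top, 17 N at the end, of which the platform's own weight gives 2 N; the cradle and the flask merely resting on it do not press it down. It springs back when let go.
- cradle_center (a point): Centre of the loose grey plastic ring cradle: on the collar's axis, half-way up, 21 mm above the underside. x along the line of its two holes, z up. A plate 100 (x) x 50 (y) x 8 mm bears a round collar, outside diameter 58, inside 48, 34 mm high, open on top (42 mm high in all). Grip the collar across y, where the plate does not stand out beyond it.
- flask_center (a point): Round glass flask, standing: point on its axis 61 mm above the foot, half-way up; z up. Ball-shaped bulb of diameter 60 (ball centre 26 mm above the foot) with a flat foot of diameter 30, straight neck of diameter 22 from 54 to 104 mm above the foot, lip of diameter 28 up to 110 mm, rubber stopper of diameter 18, fixed in, up to 122 mm.
- cradle: The same cradle; origin at the centre of its underside. About 150 g. Two 12 mm holes go through the plate at x = +36 and -36 mm, y = 0, beside the collar. Half a turn about z makes no difference.
- flask: The same flask; origin at the centre of its foot. About 150 g, varies. Seated in the cradle, the bulb rests on the collar's inner rim and the foot is 34 mm above the underside of the cradle (flask_center 74 mm above cradle_center).
- conical_center (a point): Bystander: conical glass flask, base diameter 72, 111 mm high, neck diameter 26; point on its axis half-way up. Leave alone.
- reagent_center (a point): Bystander: brown glass bottle with a white cap, diameter 54, 115 mm high; point on its axis half-way up. Leave alone.
- beaker_center (a point): Bystander: open glass beaker, diameter 68, 90 mm high, beyond the mixer; point on its axis half-way up. Leave alone.
Mind the look-alikes: they are no part of the job. Leave any purple look-alike of the flask alone. Leave any red look-alike of the cradle alone.

How it is judged:
By the outcome, as a careful person would: the job done as asked, in the order asked, and still so for the second after the job is handed in, while the arm keeps its last pose, push and grip.
It also fails if it takes over 61 s, if anything falls off the work surface, if the arm or the gripper's body presses on something with over 40 N, if the wrist force passes 120 N, or if a joint passes its speed limit or range.

### The arm

A 7-joint arm with a two-finger parallel gripper is mounted at the origin on the work surface. World frame = base frame: x ahead of the robot, y to its left, z up, the work surface at z = 0. Lengths are in m, angles in rad, forces in N, time in s.
With the tool pointing down it reaches from about 0.35 to 0.9 m from the base axis. Payload 8.1 kg.
Tool frame: the origin (TCP) lies midway between the tips of the shut fingers; the grasp point (between the pads) lies arm.tcp_to_grasp behind it (arm.tcp_to_grasp is the distance from the TCP to the grasp point, in m); z points along the fingers, y is the line along which they close (so a half turn about z gives the same grasp; the last joint's range is limited). The gripper opens to 92 mm and grips with 3 to 60 N. Pads are 19 mm wide; open, the fingers measure 130 mm over their backs; the gripper's body (75 mm by 190 mm) begins 47 mm behind the grasp point.
Start: joints at [-1.443, 0.434, 0.025, 1.573, -0.012, 1.134, -0.075], TCP at [0.143, 0.608, 0.227] pointing down, gripper open.
Joint ranges: [-2.62, 2.62], [-0.44, 2.09], [-1.27, 1.32], [0.08, 2.57], [-1.32, 4.46], [0.12, 2], [-2.74, 2.74]. Speed limits (rad/s): [2.22, 2.22, 3.01, 3.01, 3.14, 3.14, 3.14].

### API

Orientations are given as a rotation vector (axis times angle).
In Python, from cell import observe, get_image, arm gives the robot as it stands. The module is installed in compiled form; this text tells all that it offers.
- The arm moves only by the tool drive_tool, never from a script. Its argument "steps" is a list of rows, each a list of 5 numbers: the closure, from 0 (fully open) to 1 (shut), then the shift along the world's x, y, z in mm, then the turn about the world's z in rad. In form: [[hand, x, y, z, roll], ...]. A call has 1 to 20 rows; each row shifts and turns the commanded pose from where the row before left it; what a row does not reach is not made up. A row lasts 1/12 s, in which the tool goes at most 41.7 mm and 7.16 degrees, less where a joint would pass 70% of its speed; a pose out of reach is approached as far as the arm can. A call with a gripper value outside its range is refused whole. The fingers move at their own pace and stop on an object; "grip_force" is the grip in N (left out, the last holds). Time passes only in rows, so rows that do not move let the fingers close. It gives the time, the measured TCP pose, the force, the opening and the grip force at its end, in the units of the state.
- observe(): the state, without advancing time (a new reading comes with each control period).
- get_image(name): name is "side" or "top"; returns a dict with "image" (420x560x3 uint8, red, green, blue), "vfov" (degrees; the focal length in pixels is half the picture's height over the tangent of half this angle, whatever the lens; pixels are square), "cx", "cy" (the principal point, pixels), "xyz" and "attitude" of the camera in the world. Camera axes: x right, y down, z forward; pixel columns grow to the right and rows downward; lengths in m; the calibration is good to about 2 mm. A picture is of the moment at which its call begins. There is no depth.
- arm.sign_off(): hands the job in; it is judged then, once.
The state is a dict: "clock": time; "joints": joint angles; "dq": joint speeds; "joint_efforts": joint torques, N m; "position": TCP position; "ee_rot": TCP orientation; "force": force on the tool from outside, world axes, zero at the start; "ft_torque": the same for the moment, N m; "width": opening from 0.0 (shut) to 1.0 (fully open); "gripper_force": force on a finger pad.
Only numpy, scipy, OpenCV 4.12 (cv2) and the standard library are available. Lean on these libraries where they do the work, as an engineer would, in place of code of your own. Each camera call takes 0.05 s, during which the arm holds its last target. There are 200 camera calls.

## Working session

There is one attempt and no reset: what is moved stays moved. The work goes in short steps, Python scripts to look and compute and a tool call to move; the robot and the scene stay as the last step left them, time stands still between calls to the robot, and variables do not carry over. Pictures are saved under pics/ and viewed, at most 12 in all, crops included, and the job is handed in when it is done.

Besides the shell and the picture viewer there is one more tool, called after "Request:" as a command line: name --pt "numbers of a row" for each row, then --argument value for the rest. drive_tool: Moves the arm, as the interface text tells. Its arguments: {"type":"object","properties":{"steps":{"type":"array"},"grip_force":{"type":"number"}},"required":["steps"]}

```bash
mkdir -p pics; python3 - <<'E'
from cell import observe,get_image,arm
import cv2,numpy as np
s=observe();print({k:np.round(v,3) for k,v in s.items()},arm.tcp_to_grasp)
for n in("side","top"):
    g=get_image(n);cv2.imwrite(f"pics/{n}0.png",g["image"][:,:,::-1]);print(n,{k:v for k,v in g.items() if k!="image"})
E
```

```text
{'clock': np.float64(0.0), 'joints': array([-1.443,  0.435,  0.025,  1.574, -0.012,  1.134, -0.075]), 'dq': array([-0.   ,  0.001,  0.001,  0.001,  0.   ,  0.   , -0.   ]), 'joint_efforts': array([ 0.0000e+00, -6.6785e+01,  9.8500e-01, -3.1447e+01, -6.1000e-02,
        4.3000e-02,  0.0000e+00]), 'position': array([0.143, 0.608, 0.226]), 'ee_rot': array([-3.620e-01, -3.121e+00,  3.000e-03]), 'force': array([ 1.026,  0.859, -0.089]), 'ft_torque': array([-0.023, -0.001, -0.006]), 'gripper_force': np.float64(0.0), 'width': np.float64(1.001)} 0.0188
side {'vfov': 55.42177371165, 'cx': 278.05535054861383, 'cy': 206.23488773165911, 'xyz': array([ 0.42734086, -0.82031742,  0.72932217]), 'attitude': array([-2.20695672,  0.22941979, -0.08370528])}
top {'vfov': 46.11344706375321, 'cx': 274.3266525434089, 'cy': 212.04641314832656, 'xyz': array([ 0.49376622, -0.00461328,  1.41183004]), 'attitude': array([-2.18790126,  2.17355622, -0.06959448])}
```

View pics/side0.png

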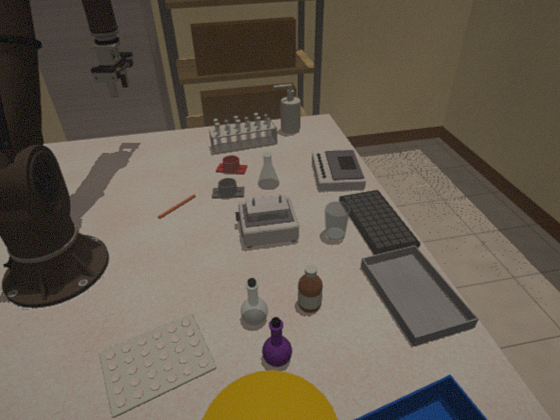

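View pics/top0.png

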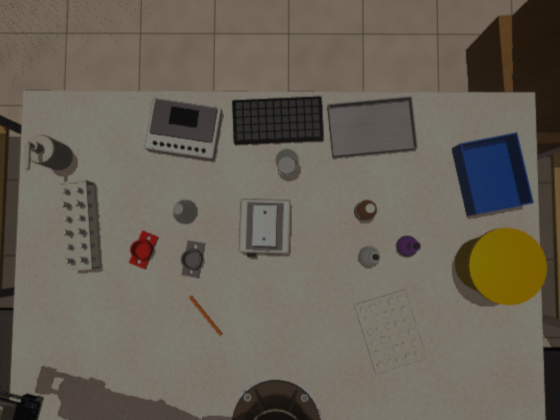

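The side view shows the grey cradle at about (228,188), mixer (268,218) and clear flask (254,303). In the top view the cradle is at (193,259), mixer pegs near (265,212) and (265,240), flask (369,257), and TCP at the lower left.

```bash
cat >h.py <<'E'
import numpy as np,cv2
from scipy.spatial.transform import Rotation as R
from cell import observe,get_image,arm
def cam(g):
    f=g["image"].shape[0]/2/np.tan(np.radians(g["vfov"])/2)
    return f,R.from_rotvec(g["attitude"]).as_matrix(),np.array(g["xyz"])
def ray(g,u,v):
    f,M,c=cam(g);d=M@np.array([(u-g["cx"])/f,(v-g["cy"])/f,1]);return c,d/np.linalg.norm(d)
def onz(g,u,v,z):
    c,d=ray(g,u,v);return c+d*(z-c[2])/d[2]
def proj(g,p):
    f,M,c=cam(g);q=M.T@(np.array(p)-c);return np.array([g["cx"]+f*q[0]/q[2],g["cy"]+f*q[1]/q[2]])
def crop(g,u,v,w,h,k):
    u,v=int(u),int(v);return cv2.resize(g["image"][v:v+h,u:u+w,::-1],None,fx=k,fy=k,interpolation=cv2.INTER_CUBIC)
E
python3 - <<'E'
from h import *
t=get_image("top");s=get_image("side")
a=np.hstack([crop(t,170,235,50,50,5),crop(t,235,195,60,50,5),crop(t,345,230,50,50,5)])
b=np.hstack([crop(s,205,170,50,50,5),crop(s,235,185,60,50,5),crop(s,230,275,50,50,5)])
cv2.imwrite("pics/z1.png",np.vstack([a,b]))
b=t["image"][385:420,0:60]
print(proj(t,[.143,.608,.226]),proj(s,[.143,.608,.226]))
print(onz(t,193,259,.042),onz(s,228,182,.042),onz(t,265,212,.116),onz(t,265,240,.116))
E
```

```text
[ 17.38916072 395.10824873] [120.38105218  90.81098222]
[0.46085692 0.23128778 0.042     ] [0.46200426 0.23312381 0.042     ] [0.58722507 0.03096945 0.116     ] [0.51358966 0.03036354 0.116     ]
```

View pics/z1.png

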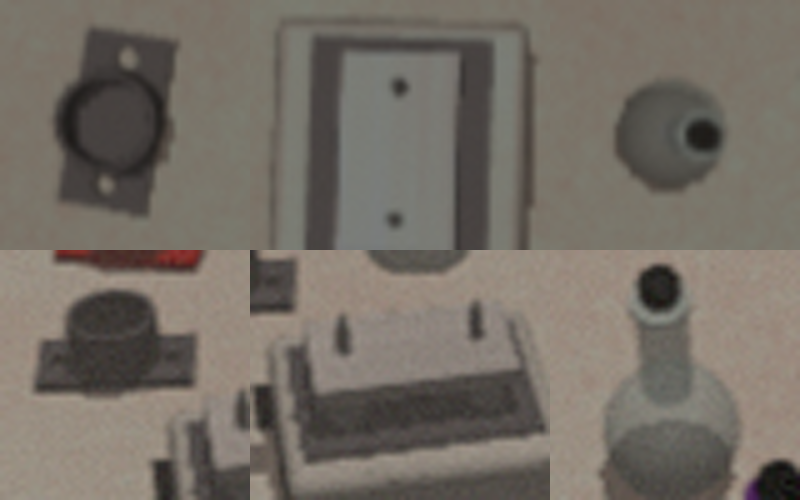

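```bash
python3 - <<'E'
from h import *
t=get_image("top");s=get_image("side")
P=lambda g,u0,v0,x,y,z:onz(g,u0+(x+.5)/5-.5,v0+(y+.5)/5-.5,z)
def rep(n,a,b):print(n,a,b,(a+b)/2,"yaw",np.arctan2(*(a-b)[1::-1]),np.linalg.norm(a-b))
rep("cradle",P(t,170,235,128,57,.006),P(t,170,235,106,184,.006))
print("rim top",P(t,170,235,112,124,.042),"side",P(s,205,170,112,66,.042))
rep("pegs",P(t,235,195,150,87,.112),P(t,235,195,144,219,.112))
rep("pegs side",P(s,235,185,226,53,.116),P(s,235,185,91,67,.116))
rep("pegs side base",P(s,235,185,228,88,.092),P(s,235,185,95,103,.092))
print("stopper",P(t,345,230,152,135,.122),P(s,230,275,108,38,.119))
print("bulb",P(t,345,230,119,134,.026),P(s,230,275,123,174,.026))
print(R.from_rotvec(observe()["ee_rot"]).as_matrix())
E
```

```text
cradle [0.49687955 0.23190789 0.006     ] [0.42493233 0.24307852 0.006     ] [0.46090594 0.23749321 0.006     ] yaw -0.154031559027359 0.07280923369175155
rim top [0.45973486 0.23403908 0.042     ] side [0.4585242  0.22933268 0.042     ]
pegs [0.58750691 0.03213625 0.112     ] [0.51782704 0.03471775 0.112     ] [0.55266698 0.033427   0.112     ] yaw -0.037031015467047054 0.06972767019718619
pegs side [0.58620269 0.02526854 0.116     ] [0.51464759 0.02883499 0.116     ] [0.55042514 0.02705177 0.116     ] yaw -0.049800796296121635 0.07164391956478997
pegs side base [0.58705796 0.02644993 0.092     ] [0.51538715 0.02916937 0.092     ] [0.55122255 0.02780965 0.092     ] yaw -0.037925324998809136 0.0717223895062163
stopper [ 0.47233197 -0.25619918  0.122     ] [ 0.46863852 -0.26356108  0.119     ]
bulb [ 0.47116423 -0.25651877  0.026     ] [ 0.47014213 -0.25811408  0.026     ]
[[-9.73480851e-01  2.28768502e-01 -7.12186896e-05]
 [ 2.28768508e-01  9.73480721e-01 -5.06066179e-04]
 [-4.64419802e-05 -5.08938328e-04 -9.99999869e-01]]
```

Request:
drive_tool --pt "0 20 -23.4 -5 0.019" --pt "0 20 -23.4 -5 0.019" --pt "0 20 -23.4 -5 0.019" --pt "0 20 -23.4 -5 0.02" --pt "0 20 -23.4 -5 0" --pt "0 20 -23.4 -5 0" --pt "0 20 -23.4 -5 0" --pt "0 20 -23.4 -5 0" --pt "0 20 -23.4 -5 0" --pt "0 20 -23.4 -5 0" --pt "0 20 -23.4 -5 0" --pt "0 20 -23.4 -5 0" --pt "0 20 -23.4 -5 0" --pt "0 20 -23.4 -5 0" --pt "0 20 -23.4 -5 0" --pt "0 17 -23 -5 0" --pt "0 0 0 0 0" --pt "0 0 0 0 0" --pt "0 0 0 0 0" --grip_force 20

```text
clock: 1.88
position: [0.4597, 0.2349, 0.1467]
ee_rot: [-0.242, -3.132, -0.001]
force: [0.6, 0.5, -0.8]
width: 0.999
gripper_force: 0.0
```

```bash
python3 - <<'E'
from h import *
t=get_image("top");s=get_image("side")
p=observe()["position"];M=R.from_rotvec(observe()["ee_rot"]).as_matrix();print(p,M[:,1])
q=proj(s,p);cs=crop(s,180,120,100,100,4)
for y in(-.046,.046): print(proj(s,p+M[:,1]*y),(proj(s,p+M[:,1]*y)-[180,120])*4)
print((proj(t,p)-[150,210])*4)
for y in(-.046,.046): print((proj(t,p+M[:,1]*y)-[150,210])*4)
cv2.imwrite("pics/z2.png",np.hstack([cs,crop(t,150,210,100,100,4)]))
E
```

```text
[0.45931545 0.23568447 0.14686609] [1.51418915e-01 9.88469488e-01 6.19443217e-04]
[222.52285088 160.03788892] [170.09140352 160.15155569]
[224.5293565 144.6871015] [178.11742598  98.74840601]
[136.79382848 202.13235652]
[207.66762784 213.59215181]
[ 66.01643352 190.68814915]
```

View pics/z2.png

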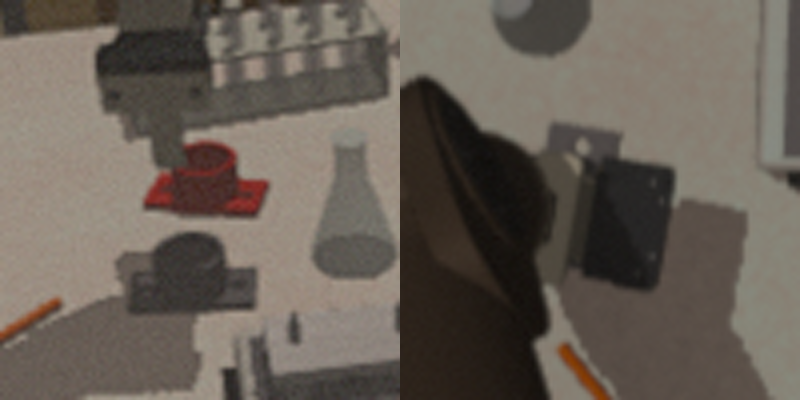

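The near fingertip appears at crop pixel (168,165), against (170,160) predicted, and the cradle lies straight below it. The calibration holds, so I'll descend and grip.

Request:
drive_tool --pt "0 0 0 -25 0" --pt "0 0 0 -25 0" --pt "0 0 0 -25 0" --pt "0 0 0 -20 0" --pt "0 0 0 -15 0" --pt "0 0 0 -12 0" --pt "0 0 0 -8 0" --pt "0 0 0 -7 0" --pt "0 0 0 0 0" --pt "0 0 0 0 0" --pt "0.5 0 0 0 0" --pt "0.5 0 0 0 0" --pt "0.5 0 0 0 0" --pt "0.5 0 0 0 0" --pt "0.5 0 0 0 0" --pt "0.5 0 0 0 0" --pt "0.5 0 0 0 0" --pt "0.5 0 0 0 0"

```text
clock: 3.48
position: [0.4602, 0.2347, 0.01]
ee_rot: [0.241, 3.132, 0.001]
force: [0.1, 0.5, 5.2]
width: 0.638
gripper_force: 20.0
```

Request:
drive_tool --pt "0.5 0 0 8 0" --pt "0.5 0 0 20 0" --pt "0.5 0 0 30 0" --pt "0.5 0 0 35 0" --pt "0.5 0 0 35 0" --pt "0.5 0 0 27 0" --pt "0.5 12 -26 0 0.02" --pt "0.5 12 -26 0 0.02" --pt "0.5 12 -26 0 0.02" --pt "0.5 12 -26 0 0.02" --pt "0.5 12 -26 0 0.02" --pt "0.5 12 -26 0 0.014" --pt "0.5 12 -26 0 0" --pt "0.5 8 -22 0 0" --pt "0.5 0 0 0 0" --pt "0.5 0 0 0 0" --pt "0.5 0 0 0 0" --pt "0.5 0 0 0 0"

```text
clock: 4.98
position: [0.5514, 0.0318, 0.1647]
ee_rot: [-0.06, -3.14, -0.001]
force: [0.2, 0.4, -1.2]
width: 0.638
gripper_force: 20.0
```

```bash
python3 - <<'E'
from h import *
t=get_image("top");s=get_image("side")
p=observe()["position"];M=R.from_rotvec(observe()["ee_rot"]).as_matrix();print(p,M[:,1])
cv2.imwrite("pics/z3.png",np.hstack([crop(s,230,140,80,100,5),crop(t,225,175,80,100,5)]))
E
```

```text
[0.55156552 0.03174845 0.16476457] [3.78699839e-02 9.99282571e-01 4.55459377e-04]
```

View pics/z3.png

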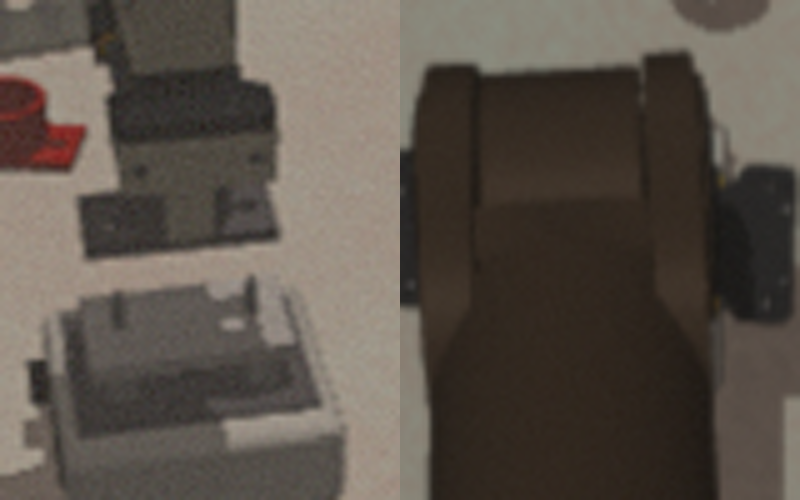

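```bash
python3 - <<'E'
from h import *
s=get_image("side")
p=observe()["position"];M=R.from_rotvec(observe()["ee_rot"]).as_matrix()
P=lambda x,y,z:onz(s,230+(x+.5)/5-.5,140+(y+.5)/5-.5,z)
a,b=P(88,258,p[2]-.010),P(280,239,p[2]-.010)
d=(b-a)/np.linalg.norm(b-a);n=np.array([-d[1],d[0],0])
print("plate",a,b,np.linalg.norm(b-a),"yaw",np.arctan2(d[1],d[0]),"centre",(a+b)/2+.025*n)
for z,A,B in((.116,(118,290),(250,275)),(.092,(120,328),(253,319))):
    u,v=P(*A,z),P(*B,z);print("pegs",(u+v)/2,np.arctan2(*(v-u)[1::-1]),np.linalg.norm(v-u))
for x in(-.05,.05):
    c=p+np.array([0,0,-.01])+M[:,0]*-x-M[:,1]*.025;print((proj(s,c)-[230,140]+.5)*5-.5)
E
```

```text
plate [0.49960121 0.0072982  0.15477239] [0.59729789 0.00194492 0.15477239] 0.097843227769082 yaw -0.05474015305294377 centre [0.54981737 0.02958411 0.15477239]
pegs [0.55108219 0.02922223 0.116     ] -0.03281834996230077 0.07033118798691028
pegs [0.55068638 0.0251703  0.092     ] -0.11280945159472268 0.07105008515341912
[ 89.95324903 256.37470149]
[285.36940904 235.22078559]
```

Request:
drive_tool --pt "0.5 1 -1.5 -10 0" --pt "0.5 0 0 -15 0" --pt "0.5 0 0 -8 0" --pt "0.5 0 0 -5 0" --pt "0.5 0 0 -4 0" --pt "0.5 0 0 -3 0" --pt "0.5 0 0 -3 0" --pt "0.5 0 0 0 0" --pt "0.5 0 0 0 0"

```text
clock: 5.88
position: [0.5538, 0.0309, 0.1173]
ee_rot: [0.06, 3.139, 0.003]
force: [-1.0, 5.8, 0.6]
width: 0.639
gripper_force: 20.0
```

```bash
python3 - <<'E'
from h import *
s=get_image("side")
o=observe();print(o["position"],o["force"],o["ft_torque"])
cv2.imwrite("pics/z4.png",crop(s,235,165,66,50,10))
E
```

```text
[0.55373359 0.03089499 0.11728827] [0.11786988 5.91446209 1.16525005] [ 1.43092209 -0.02072959  0.21395771]
```

View pics/z4.png

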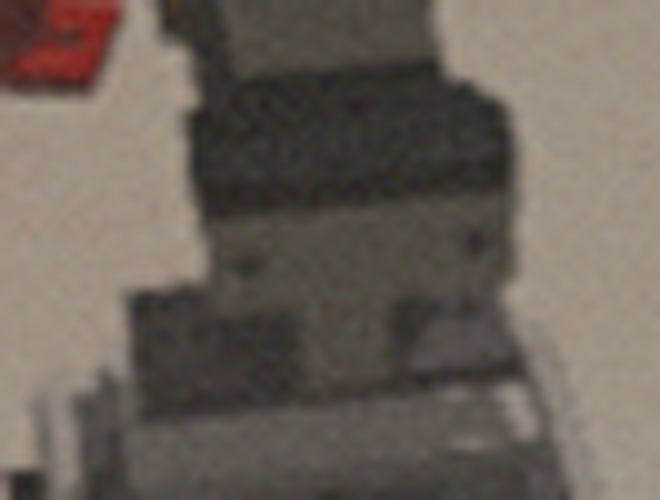

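The lateral +5.8 N says the pegs bear on the holes' +y walls. That agrees with the top camera (y≈0.0334), so I'll shift +y.

Request:
drive_tool --pt "0.5 0 1.5 0 0" --pt "0.5 0 1.5 0 0" --pt "0.5 0 0 0 0" --pt "0.5 0 0 0 0" --pt "0.5 0 0 0 0"

```text
clock: 6.35
position: [0.5531, 0.0318, 0.1167]
ee_rot: [0.063, 3.141, -0.0]
force: [-0.2, 1.1, -1.3]
width: 0.639
gripper_force: 20.0
```

```bash
python3 - <<'E'
from h import *
o=observe();print(o["position"],o["force"],o["ft_torque"],o["ee_rot"])
E
```

```text
[0.55308416 0.03175513 0.11674621] [-0.16044709  1.13499523 -1.26866023] [ 0.33515937 -0.11753548  0.0377801 ] [ 6.29877962e-02  3.14080140e+00 -1.34976900e-04]
```

Request:
drive_tool --pt "0.5 0 0.5 -2 0" --pt "0.5 0 0 -1 0" --pt "0.5 0 0 -1 0" --pt "0.5 0 0 0 0" --pt "0.5 0 0 0 0"

```text
clock: 6.77
position: [0.553, 0.0325, 0.1126]
ee_rot: [-0.063, -3.141, -0.0]
force: [0.9, 1.1, -3.0]
width: 0.64
gripper_force: 20.0
```

```bash
python3 - <<'E'
from h import *
o=observe();print(o["position"],o["force"],o["ft_torque"],o["ee_rot"])
E
```

```text
[0.55300799 0.03248195 0.112612  ] [ 0.87423029  1.05948367 -2.99837274] [ 0.3789783  -0.15884144  0.06216605] [-6.26713730e-02 -3.14086605e+00 -8.92161966e-05]
```

Request:
drive_tool --pt "0.5 0 0.5 -2 0" --pt "0.5 0 0 -2 0" --pt "0.5 0 0 -1 0" --pt "0.5 0 0 -1 0" --pt "0.5 0 0 -1 0" --pt "0.5 0 0 0 0" --pt "0.5 0 0 0 0"

```text
clock: 7.35
position: [0.5529, 0.0328, 0.1056]
ee_rot: [-0.063, -3.141, 0.0]
force: [-1.0, 1.0, -1.5]
width: 0.638
gripper_force: 20.0
```

```bash
python3 - <<'E'
from h import *
o=observe();print(o["position"],o["force"],o["ft_torque"],o["ee_rot"])
E
```

```text
[0.55285821 0.03279829 0.10564363] [-1.03565074  1.04073292 -1.51693286] [-0.04781865  0.10147567  0.00333891] [-6.28465502e-02 -3.14063434e+00  1.69278728e-04]
```

Request:
drive_tool --pt "0.5 0 0 -1 0" --pt "0.5 0 0 -1 0" --pt "0.5 0 0 -1 0" --pt "0.5 0 0 -1 0" --pt "0.5 0 0 -0.5 0" --pt "0.5 0 0 0 0" --pt "0.5 0 0 0 0"

```text
clock: 7.93
position: [0.553, 0.0329, 0.1015]
ee_rot: [0.063, 3.141, 0.0]
force: [-2.5, -0.4, 4.1]
width: 0.635
gripper_force: 20.0
```

```bash
python3 - <<'E'
from h import *
o=observe();print(o["position"],o["force"],o["ft_torque"],o["ee_rot"])
E
```

```text
[0.552976   0.03288708 0.10146363] [-2.51247441 -0.37249124  4.13826232] [-0.0059535   0.44786539  0.01719385] [6.27879429e-02 3.14091506e+00 1.35304918e-04]
```

Request:
drive_tool --pt "0 0 0 0 0" --pt "0 0 0 0 0" --pt "0 0 0 0 0" --pt "0 0 0 0 0" --pt "0 0 0 0 0" --pt "0 0 0 0 0" --pt "0 0 0 10 0" --pt "0 0 0 20 0" --pt "0 0 0 30 0" --pt "0 0 0 35 0" --pt "0 0 0 35 0" --pt "0 0 0 25 0" --pt "0 -10 -36 0 0" --pt "0 -10 -36 0 0" --pt "0 -10 -36 0 0" --pt "0 -10 -36 0 0" --pt "0 -10 -36 0 0" --pt "0 -10 -36 0 0" --pt "0 0 0 0 0" --pt "0 0 0 0 0"

```text
clock: 9.6
position: [0.492, -0.1856, 0.2571]
ee_rot: [0.071, 3.14, -0.001]
force: [0.4, 0.9, -0.1]
width: 0.999
gripper_force: 0.0
```

```bash
python3 - <<'E'
from h import *
s=get_image("side");t=get_image("top")
o=observe();print(o["position"],o["force"],o["ee_rot"],o["width"])
cv2.imwrite("pics/z5.png",np.hstack([crop(s,235,170,66,80,6),crop(t,232,185,66,80,6)]))
E
```

```text
[ 0.49327431 -0.18228533  0.25669275] [ 0.43591698 -0.01683248 -0.12542435] [6.19827939e-02 3.14039109e+00 9.83685422e-04] 0.9982138489945971
```

View pics/z5.png

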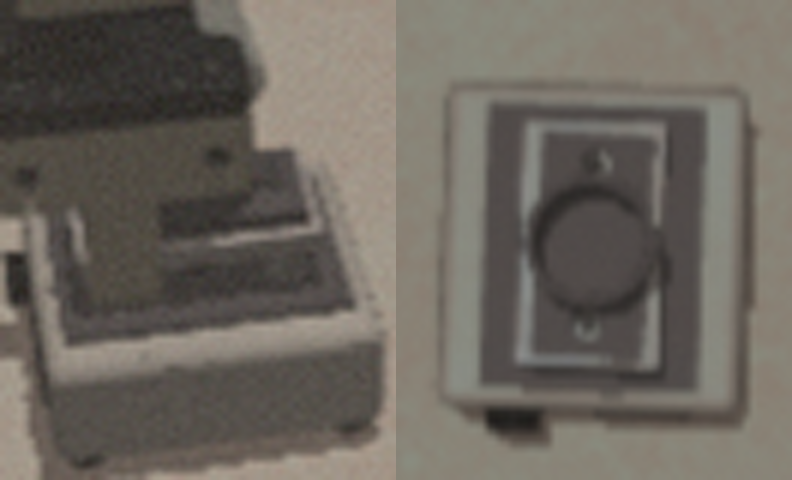

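The cradle is home over both pegs: they show through the holes at crop (597,160) and (587,328), and the plate is parallel to the platform. Next is the flask; I'll check the clearance to its neighbours first.

```bash
python3 - <<'E'
from h import *
t=get_image("top");s=get_image("side")
im=t["image"].astype(int)
r,g,b=im[...,0],im[...,1],im[...,2]
m=((b-g>30)&(r-g>8)).astype(np.uint8);m[:, :380]=0;m[:,440:]=0
ys,xs=np.nonzero(m);print("purple px",xs.mean(),ys.mean(),len(xs),onz(t,xs.mean(),ys.mean(),.035))
print("reagent",onz(t,370,209,.115),onz(t,365,211,.05))
m=(im.sum(2)<130)[235:275,350:392];n,l,st,c=cv2.connectedComponentsWithStats(m.astype(np.uint8));print(st,c)
for k in range(1,n):print(onz(t,*(c[k]+[350,235]),.122))
print(observe()["position"])
E
```

```text
purple px nan nan 0 [nan nan nan]
reagent [ 0.59695347 -0.24539739  0.115     ] [ 0.59649439 -0.2436287   0.05      ]
[[   0    0   42   40  558]
 [   0    0   42   40 1113]
 [  21    0    1    1    1]
 [  23    3    2    1    2]
 [  20    4    2    2    3]
 [  10   39    2    1    2]
 [  16   39    1    1    1]] [[25.22401434 16.93369176]
 [18.14734951 20.82120395]
 [21.          0.        ]
 [23.5         3.        ]
 [20.66666667  4.66666667]
 [10.5        39.        ]
 [16.         39.        ]]
[ 0.47422484 -0.23842285  0.122     ]
[ 0.52838448 -0.24622064  0.122     ]
[ 0.52061186 -0.25267182  0.122     ]
[ 0.51622292 -0.24526534  0.122     ]
[ 0.42710418 -0.21829529  0.122     ]
[ 0.42720804 -0.23254162  0.122     ]
[ 0.49354249 -0.1815064   0.25641745]<stdin>:6: RuntimeWarning: Mean of empty slice.
  ret = ret.dtype.type(ret / rcount)
```

Request:
drive_tool --pt "0.45 -2.7 -9.4 0 -0.093" --pt "0.45 -2.7 -9.4 0 -0.093" --pt "0.45 -2.7 -9.4 0 -0.093" --pt "0.45 -2.7 -9.4 0 -0.093" --pt "0.45 -2.7 -9.4 0 -0.093" --pt "0.45 -2.7 -9.4 0 -0.093" --pt "0.45 -2.7 -9.4 0 -0.093" --pt "0.45 -2.6 -9.2 0 -0.094" --pt "0.45 0 0 -30 0" --pt "0.45 0 0 -30 0" --pt "0.45 0 0 -30 0" --pt "0.45 0 0 -17 0" --pt "0.45 0 0 0 0" --pt "0.45 0 0 0 0" --pt "0.45 0 0 0 0" --grip_force 40

```text
clock: 11.05
position: [0.4726, -0.2579, 0.1504]
ee_rot: [1.199, 2.902, 0.0]
force: [1.4, 0.4, -0.3]
width: 0.551
gripper_force: 0.0
```

```bash
python3 - <<'E'
from h import *
s=get_image("side");t=get_image("top")
o=observe();p=o["position"];M=R.from_rotvec(o["ee_rot"]).as_matrix();print(p,M[:,1],o["width"])
for w in(-.025,0,.025):print((proj(s,p+w*M[:,1])-[215,235])*5)
cv2.imwrite("pics/z6.png",np.hstack([crop(s,215,235,80,100,5),crop(t,330,205,80,100,5)]))
E
```

```text
[ 0.47265951 -0.25823379  0.15075089] [0.70630339 0.70790818 0.00123335] 0.5497286829187079
[145.8130448  209.48101466]
[184.10264617 170.06608766]
[220.84790126 132.24089504]
```

View pics/z6.png

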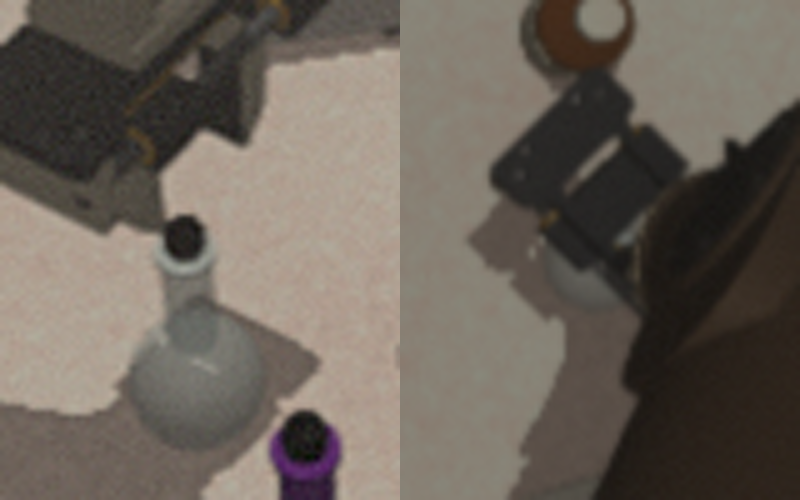

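The stopper (crop 185,237) lies below the gap between the fingertips (145,228) and (240,145). The purple flask and the reagent bottle are clear of the hand, so I'll go down and grip the neck.

Request:
drive_tool --pt "0.45 -1 0.5 -15 0" --pt "0.45 0 0 -18 0" --pt "0.45 0 0 -18 0" --pt "0.45 0 0 -15 0" --pt "0.45 0 0 -12 0" --pt "0.45 0 0 -9 0" --pt "0.45 0 0 0 0" --pt "0.45 0 0 0 0" --pt "0.8 0 0 0 0" --pt "0.8 0 0 0 0" --pt "0.8 0 0 0 0" --pt "0.8 0 0 0 0" --pt "0.8 0 0 0 0" --pt "0.8 0 0 0 0" --pt "0.8 0 0 0 0" --pt "0.8 0 0 0 0"

```text
clock: 12.48
position: [0.4708, -0.2579, 0.0626]
ee_rot: [1.201, 2.902, -0.0]
force: [-1.3, -1.1, 5.6]
width: 0.262
gripper_force: 40.0
```

Request:
drive_tool --pt "0.8 0 0 8 0" --pt "0.8 0 0 20 0" --pt "0.8 0 0 30 0" --pt "0.8 0 0 35 0" --pt "0.8 0 0 35 0" --pt "0.8 0 0 25 0" --pt "0.8 0 0 12 0" --pt "0.8 0 0 0 0"

```text
clock: 13.15
position: [0.4716, -0.2583, 0.2304]
ee_rot: [1.2, 2.898, 0.001]
force: [0.2, 0.1, -2.3]
width: 0.265
gripper_force: 40.0
```

Request:
drive_tool --pt "0.8 3.4 12.1 0 0" --pt "0.8 6.9 24.2 0 0" --pt "0.8 6.9 24.2 0 0" --pt "0.8 6.9 24.2 0 0" --pt "0.8 6.9 24.2 0 0" --pt "0.8 6.9 24.2 0 0" --pt "0.8 6.9 24.2 0 0" --pt "0.8 6.9 24.2 0 0" --pt "0.8 6.9 24.2 0 0" --pt "0.8 6.9 24.2 0 0" --pt "0.8 6.9 24.2 0 0" --pt "0.8 6.9 24.2 0 0" --pt "0.8 2.7 12.7 0 0" --pt "0.8 0 0 0 0" --pt "0.8 0 0 0 0" --pt "0.8 0 0 0 0" --pt "0.8 0 0 0 0"

```text
clock: 14.57
position: [0.5521, 0.0317, 0.2271]
ee_rot: [-1.205, -2.901, 0.001]
force: [0.8, -0.1, -1.9]
width: 0.264
gripper_force: 40.0
```

```bash
python3 - <<'E'
from h import *
s=get_image("side")
o=observe();p=o["position"];M=R.from_rotvec(o["ee_rot"]).as_matrix();print(p,M[:,1],M[:,2],o["width"],o["force"])
for q in(p-[0,0,.037],[.553,.033,.134],p-[0,0,.0626]):print((proj(s,q)-[225,120])*6)
cv2.imwrite("pics/z7.png",crop(s,225,120,100,100,6))
E
```

```text
[0.55218071 0.03182546 0.22718003] [ 7.08306418e-01  7.05904946e-01 -4.75268696e-04] [-2.15819511e-04 -4.56721960e-04 -9.99999872e-01] 0.2653758520537431 [-0.25871631  0.62180804 -1.87437708]
[243.24048824 309.73313106]
[249.91154676 417.53282195]
[245.69195183 360.54240049]
```

View pics/z7.png

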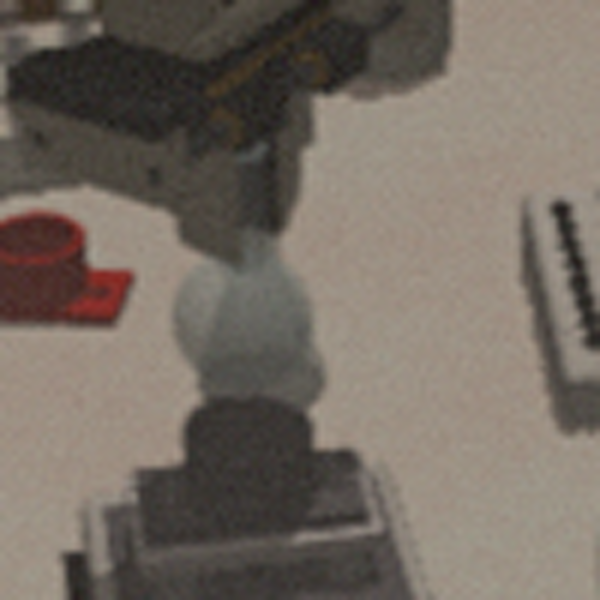

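The bulb centre is at about x=245 in the crop and the collar axis at about 250, so it's within 2 mm. I'll lower it with a small correction.

Request:
drive_tool --pt "0.8 0.5 1.5 -8 0" --pt "0.8 0 0 -10 0" --pt "0.8 0 0 -8 0" --pt "0.8 0 0 -5 0" --pt "0.8 0 0 -2 0" --pt "0.8 0 0 -1 0" --pt "0.8 0 0 -1 0" --pt "0.8 0 0 0 0" --pt "0.8 0 0 0 0"

```text
clock: 15.37
position: [0.5532, 0.035, 0.1925]
ee_rot: [1.201, 2.902, 0.0]
force: [-0.2, 0.4, -1.6]
width: 0.26
gripper_force: 40.0
```

```bash
python3 - <<'E'
from h import *
o=observe();print(o["position"],o["force"],o["ft_torque"])
E
```

```text
[0.5532016  0.03495767 0.19249745] [-0.16867218  0.43999853 -1.64296783] [-0.00265969 -0.04379311 -0.04123046]
```

Request:
drive_tool --pt "0.8 0 -1 -1 0" --pt "0.8 0 0 -1 0" --pt "0.8 0 0 -1 0" --pt "0.8 0 0 -1 0" --pt "0.8 0 0 -0.5 0" --pt "0.8 0 0 0 0" --pt "0.8 0 0 0 0" --pt "0.8 0 0 0 0"

```text
clock: 16.03
position: [0.5531, 0.0338, 0.1879]
ee_rot: [1.202, 2.902, 0.0]
force: [-1.2, -0.4, 2.7]
width: 0.259
gripper_force: 40.0
```

```bash
python3 - <<'E'
from h import *
o=observe();print(o["position"],o["force"],o["ft_torque"])
E
```

```text
[0.55308522 0.03384747 0.18792792] [-1.21912515 -0.43178405  2.6897737 ] [-0.26311788  0.2823861   0.02971119]
```

Request:
drive_tool --pt "0.8 -0.5 0 -1 0" --pt "0.8 0 0 -1 0" --pt "0.8 0 0 -1 0" --pt "0.8 0 0 -1 0" --pt "0.8 0 0 -1 0" --pt "0.8 0 0 -1 0" --pt "0.8 0 0 -1 0" --pt "0.8 0 0 -1 0" --pt "0.8 0 0 0 0" --pt "0.8 0 0 0 0" --pt "0.8 0 0 0 0"

```text
clock: 16.95
position: [0.5529, 0.0339, 0.1802]
ee_rot: [1.201, 2.902, 0.001]
force: [-1.9, -1.1, 7.4]
width: 0.262
gripper_force: 40.0
```

```bash
python3 - <<'E'
from h import *
o=observe();print(o["position"],o["force"],o["ft_torque"])
E
```

```text
[0.55289431 0.03385228 0.18015789] [-1.89111165 -1.13044009  7.37892863] [-0.32882073  0.38927514  0.0589311 ]
```

Request:
drive_tool --pt "0.8 0 0 -1 0" --pt "0.8 0 0 -1 0" --pt "0.8 0 0 -1 0" --pt "0.8 0 0 -1 0" --pt "0.8 0 0 -0.5 0" --pt "0.8 0 0 -0.5 0" --pt "0.8 0 0 -0.5 0" --pt "0.8 0 0 0 0" --pt "0.8 0 0 0 0" --pt "0.8 0 0 0 0"

```text
clock: 17.78
position: [0.5532, 0.0337, 0.1751]
ee_rot: [1.201, 2.901, 0.001]
force: [-2.4, -2.0, 11.7]
width: 0.265
gripper_force: 40.0
```

```bash
python3 - <<'E'
from h import *
o=observe();print(o["position"],o["force"],o["ft_torque"])
E
```

```text
[0.55318231 0.03373882 0.17505656] [-2.36400022 -1.99984341 11.74596264] [-0.34222444  0.46393446  0.00499983]
```

Request:
drive_tool --pt "0.8 0 0 -0.5 0" --pt "0.8 0 0 -0.5 0" --pt "0.8 0 0 -0.5 0" --pt "0.8 0 0 0 0" --pt "0.8 0 0 0 0" --pt "0.8 0 0 0 0"

```text
clock: 18.28
position: [0.5532, 0.0338, 0.1737]
ee_rot: [1.201, 2.901, 0.001]
force: [-2.7, -2.8, 11.9]
width: 0.26
gripper_force: 40.0
```

Request:
drive_tool --pt "0.8 0 0 -0.5 0" --pt "0.8 0 0 -0.5 0" --pt "0.8 0 0 0 0" --pt "0.8 0 0 0 0" --pt "0.8 0 0 0 0"

```text
clock: 18.7
position: [0.5534, 0.0337, 0.1731]
ee_rot: [1.201, 2.901, 0.002]
force: [-3.4, -1.3, 15.4]
width: 0.261
gripper_force: 40.0
```

```bash
python3 - <<'E'
from h import *
o=observe();print(o["position"],o["force"],o["ft_torque"])
E
```

```text
[0.55344086 0.03366982 0.17309443] [-3.39091892 -1.27534257 15.4359454 ] [-0.3841635   0.69281129 -0.03005503]
```

Request:
drive_tool --pt "0.8 0 0 -0.5 0" --pt "0.8 0 0 -0.5 0" --pt "0.8 0 0 0 0" --pt "0.8 0 0 0 0" --pt "0.8 0 0 0 0" --pt "0.8 0 0 0 0" --grip_force 50

```text
clock: 19.2
position: [0.553, 0.0332, 0.1716]
ee_rot: [1.202, 2.901, 0.0]
force: [-3.8, -2.7, 11.0]
width: 0.235
gripper_force: 61.4
```

```bash
python3 - <<'E'
from h import *
s=get_image("side");o=observe();print(o["position"],o["force"],o["ft_torque"],o["ee_rot"])
cv2.imwrite("pics/z8.png",crop(s,225,130,100,100,6))
E
```

```text
[0.5530089  0.03315566 0.17159579] [-3.01012937 -3.18802627 11.88633847] [-0.76212884  0.72687084  0.00387654] [1.20200753e+00 2.90103884e+00 3.05115399e-04]
```

View pics/z8.png

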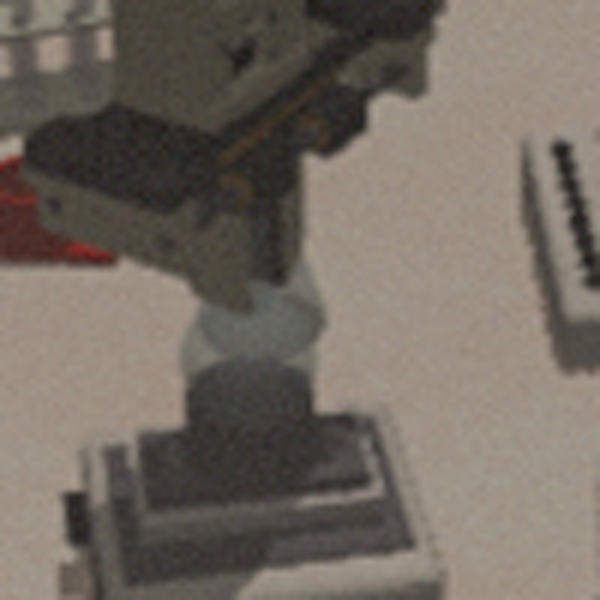

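Request:
drive_tool --pt "0.8 0 0 0 0" --pt "0.8 0 0 0 0" --pt "0.8 0 0 0 0" --pt "0.8 0 0 0 0"

```text
clock: 19.58
position: [0.553, 0.0332, 0.1716]
ee_rot: [1.202, 2.901, 0.0]
force: [-2.5, -3.2, 11.9]
width: 0.234
gripper_force: 61.4
```

Request:
drive_tool --pt "0.8 0 0 -0.5 0" --pt "0.8 0 0 -0.5 0" --pt "0.8 0 0 0 0" --pt "0.8 0 0 0 0" --pt "0.8 0 0 0 0"

```text
clock: 20.0
position: [0.553, 0.033, 0.171]
ee_rot: [1.202, 2.901, 0.0]
force: [-4.9, -3.7, 15.9]
width: 0.237
gripper_force: 60.9
```

Request:
drive_tool --pt "0.8 -0.5 -0.5 -0.5 0" --pt "0.8 0 0 0 0" --pt "0.8 0 0 0 0" --pt "0.8 0 0 0 0" --pt "0.8 0 0 0 0" --pt "0.8 0 0 0 0" --pt "0.8 0 0 0 0"

```text
clock: 20.58
position: [0.5529, 0.0327, 0.1707]
ee_rot: [1.202, 2.9, 0.001]
force: [-4.7, -3.5, 17.1]
width: 0.235
gripper_force: 60.8
```

Request:
drive_tool --pt "0.8 0 0 0 0" --pt "0.8 0 0 0 0" --pt "0.8 0 0 0 0" --pt "0.8 0 0 0 0" --pt "0.8 0 0 0 0" --pt "0.8 0 0 0 0" --pt "0.8 0 0 0 0" --pt "0.8 0 0 0 0" --pt "0.8 0 0 0 0" --pt "0.8 0 0 0 0" --pt "0.8 0 0 0 0" --pt "0.8 0 0 0 0"

```text
clock: 21.58
position: [0.5529, 0.0327, 0.1707]
ee_rot: [1.202, 2.9, 0.001]
force: [-3.7, -3.8, 17.1]
width: 0.233
gripper_force: 60.8
```

```bash
python3 - <<'E'
from h import *
s=get_image("side");o=observe();print(o["position"],o["force"],o["ft_torque"],o["gripper_force"])
t=get_image("top")
cv2.imwrite("pics/z9.png",crop(s,225,130,80,100,6))
E
```

```text
[0.55284486 0.03265004 0.17072221] [-4.34454117 -3.14170473 17.08820696] [-0.70659522  0.91416736  0.02456258] 60.822945444379
```

View pics/z9.png

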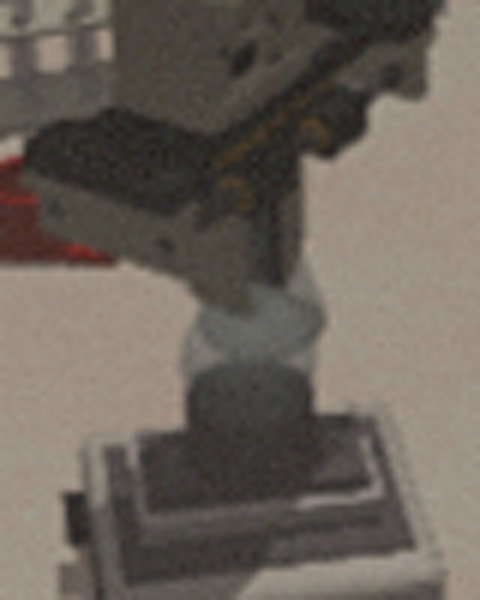

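The flask is seated in the ring with the platform low. The push is steady at 17 N against the roughly 12 N needed, and the stiff response shows the end stop. I'm handing in.

```bash
python3 -c "
from cell import arm
print(arm.sign_off())"
```

```text
the job is handed in; nothing more can be done
None
```

The job is handed in: the cradle sits over both pegs, flat on the platform and let go, and the gripper holds the flask pressed down in the ring at a steady 17 N, with the platform judged at its end stop from the stiff response; the other glassware was left alone.

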